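Open the two-tab safety cap of the wide tub on the scoring table

ROBOT

A 6-joint arm with a two-finger parallel gripper is mounted at the origin on the work surface. World frame = base frame: x ahead of the robot, y to its left, z up, the work surface at z = 0. Lengths are in m, angles in degrees, forces in N, time in s.
With the tool pointing down it reaches from about 0.325 to 0.775 m from the base axis. Payload 9.3 kg.
Tool frame: the origin (TCP) lies on the centre line of the jaws, within the pads' length; the fingertips stand 25 mm ahead of it and the grasp point (between the pads) lies 6 mm ahead of it (manip.tip_reach is the distance from the TCP to the fingertips, in m); z points along the fingers, y is the line along which they close (so a half turn about z gives the same grasp; the last joint's range is limited). The gripper opens to 85 mm and grips with 20 to 120 N. Pads are 22 mm wide; open, the fingers measure 114 mm over their backs; the gripper's body (76 mm by 85 mm) begins 54 mm behind the grasp point. The pads swing forward as they close: fully open they stand 13 mm farther back than shut.
Start: joints at [57.261, 14.817, 1.232, 76.415, 0, 81.257], TCP at [0.224, 0.502, 0.256] pointing down, gripper open.
Joint ranges: [-174.27, 174.27], [-52.1, 104.24], [-59.71, 78.15], [-110.17, 111.67], [-87.03, 83.33], [-180, 180]. Speed limits (degrees/s): [127.2, 127.2, 159.86, 180, 180, 180].

INTERFACE

Orientations are given as [roll, pitch, yaw] about the fixed x, y, z axes, in that order (R = Rz(yaw) Ry(pitch) Rx(roll)).
In Python, from bench import get_state, snapshot, hand_in, silhouettes, mark_of, manip gives the robot as it stands.
- The arm moves only by the shell command python3 -m pendant 'ROWS' [FORCE]. ROWS is JSON, a list of rows, each a list of 7 numbers: the shift along the tool's x, y, z in units of 30 mm (1.0 is 30 mm), then the turn, a rotation vector about the tool's x, y, z in rad, then the finger opening in mm, from 0 to 85.4. A call has 1 to 20 rows; each row shifts and turns the commanded pose from where the row before left it, along the tool's axes as they then stand; what a row does not reach is not made up. A row lasts 1/8 s, in which the tool goes at most 62.5 mm and 10.7 degrees, less where a joint would pass 70% of its speed; a pose out of reach is approached as far as the arm can. A call is refused whole if a number of a shift passes 1 or a number of a turn 0.188, either way. A call with a gripper value outside its range is refused whole. The fingers move at their own pace and stop on an object; FORCE is the grip in N (left out, the last holds). Time passes only in rows, so rows that do not move let the fingers close. It gives the time, the measured TCP pose, the force, the opening and the grip force at its end, in the units of the state.
- get_state(): the state, without advancing time (a new reading comes with each control period).
- snapshot(name): name is "side" or "top"; returns a dict with "frame" (400x640x3 uint8, red, green, blue), "range_z" (400x640 float32, m along the optical axis (not along the pixel's ray), 0 where there is no reading), "fx", "fy", "cx", "cy" (pixels), "k1" (the pictures are not rectified: a ray, as slopes to the right and down, at radius r is drawn at 1 + k1 r^2 times it, then the intrinsics apply), "extrinsics" (4x4, takes a point from world to camera coordinates). Camera axes: x right, y down, z forward; pixel columns grow to the right and rows downward; lengths in m; the calibration is good to about 2 mm. A picture is of the moment at which its call begins.
- hand_in(): hands the job in; it is judged then, once.
Trained networks look in a picture, given as the dict that the camera call returned (one of the last four; its "shot" number tells which), for a name from the list of things; names that differ only in an ending like _2 or _b are one class to them, and where a whole thing is asked for, a point or a joint stands for the part that bears it (a point fixed in the world has none). Each returns a list of dicts, best first, with "p" (0 to 1); they miss things now and then, are a little off and sometimes report something else, mostly with a low value. They report only what shows in the picture. A call takes as long as a camera call. They do not tell look-alikes from the thing itself.
- silhouettes(picture, target): "region" (400x640 bool, what is visible of it) and "location" ([column, row] in pixels, amid what is visible of it).
- mark_of(picture, target): "location" ([column, row] in pixels: a listed point, or the origin of a listed thing).
The state is a dict: "time_s": time; "qpos": joint angles; "qd": joint speeds; "tau": joint torques, N m; "ee_pos": TCP position; "eef_rot": TCP orientation; "contact_force": force on the tool from outside, world axes, zero at the start; "wrist_torque": the same for the moment, N m; "opening": finger opening in m; "finger_force": force on a finger pad.
Only numpy, scipy, OpenCV 4.12 (cv2) and the standard library are available. Lean on these libraries where they do the work, as an engineer would, in place of code of your own. Each camera call takes 0.05 s, during which the arm holds its last target. There are 200 camera calls.

TASK

Open the wide tub of scoring plugs: squeeze the two side tabs of its safety cap, keep them squeezed while you turn the cap about a quarter turn, and lift it off the neck without forcing it. Set the cap down, right way up and without dropping it, in the middle of the shallow wooden tray and let go. Leave the narrow tub, which wears the same cap, where it stands.

Things in the scene. Friction and masses are not known exactly. Their poses are not given: they have to be found in the camera images.
- cap_grip (a point): On the axis of the wide tub's grey cap (loose, 53 mm wide, 40 tall, 60 g; stands on its lower edge), 32 mm above its lower edge: the height to grip at; fingertips at most 22 mm lower while on the tub. z up. Ribbed spring tabs (26 wide, 30 tall) stand out at +y and -y, 66 mm over both, 54 pressed fully in (8 N each): grip along y with 15 to 25 N, which also carries the cap.
- tub_mouth (a point): Centre of the top of the wide tub's neck, under the cap. White tub, 96 mm across, fixed; shoulder 70 mm, mouth 107 mm above the table. Locked, the cap has these axes, cap_grip 3 mm below. Tabs out, it cannot turn; tabs fully in, it turns freely either way about z. From 50 to 130 degrees (best 80 to 90) it lifts off, clear of the neck once 40 mm up.
- narrow_mid (a point): Middle, 45 mm above the table, of the narrow tub: white, loose, 68 mm across, 97 mm tall with its cap, which looks just like the other. To be left alone.
- tray_in (a point): Centre of the inner floor of the shallow wooden tray, 170 x 170 mm outside, rim 15 mm above the table, fixed. x and y run along its sides.
Not all that is in view belongs to the job. What is shaped like the part that bears tray_in but purple is not meant. Leave any turquoise look-alike of the part that bears cap_grip alone.

How it is judged (in metres and radians):
On the way, in this order (a step that is already met when the one before it is completed fails the run):
1. the cap is turned at least 35 degrees while still down on the neck of the wide tub (angle between the x axis of cap_grip and the x axis of tub_mouth, either way round above 0.61 rad and distance between cap_grip and tub_mouth below 0.008 m), for 0.05 s.
2. the cap, still held by the fingers, is within 20 mm of the tray's floor (horizontal distance between cap_grip and tray_in below 0.06 m and z of cap_grip in the frame of tray_in below 0.052 m and contact force between the fingers and cap above 0.5 N), for 0.05 s.
At the end, for the whole second after the job is handed in: The cap stands at rest on the floor of the tray, right way up (within 10 degrees), its axis within 50 mm of the tray's centre, released; the narrow tub stands within 20 mm of where it was (horizontal distance between cap_grip and tray_in below 0.05 m and z of cap_grip in the frame of tray_in below 0.038 m and angle between cap_grip's own z axis and vertical below 0.17 rad and linear speed of cap below 0.02 m/s and distance of narrow_mid from where it was at the start of the episode below 0.02 m); the robot touches nothing.
It fails at once if the cap is forced: it presses on the wide tub with over 60 N (contact force between cap and tub above 60 N).
It fails at once if the narrow tub is shifted by more than 20 mm or tipped by more than 20 degrees (distance of narrow_mid from where it was at the start of the episode above 0.02 m or angle between narrow_mid's own z axis and vertical above 0.35 rad).
It also fails if it takes over 45 s, if anything falls off the work surface, if the arm or the gripper's body presses on something with over 40 N, if the wrist force passes 120 N, or if a joint passes its speed limit or range.

## Working session

There is one attempt and no reset: what is moved stays moved. The work goes in short steps, Python scripts to look and compute and a shell command to move; the robot and the scene stay as the last step left them, time stands still between calls to the robot, and variables do not carry over. Pictures are saved under pics/ and viewed, at most 10 in all, crops included, and the job is handed in when it is done.

```bash
mkdir -p pics
cat > h.py <<'E'
import numpy as np, cv2
from bench import *
def world(p,u,v,z=None,d=None):
    E=np.array(p["extrinsics"]);R,t=E[:3,:3],E[:3,3]
    x,y=(u-p["cx"])/p["fx"],(v-p["cy"])/p["fy"]
    a,b=x,y
    for _ in range(20):
        s=1+p["k1"]*(a*a+b*b);a,b=x/s,y/s
    r=R.T@np.array([a,b,1.]);c=-R.T@t
    if d is None: d=(z-c[2])/r[2]
    return c+d*r
def cloud(p,m):
    vs,us=np.nonzero(m&(p["range_z"]>0))
    return np.array([world(p,u,v,d=p["range_z"][v,u]) for u,v in zip(us,vs)])
def save(p,n,crop=None,k=1):
    f=p["frame"][:,:,::-1]
    if crop: a,b,c,d=crop;f=f[b:d,a:c]
    cv2.imwrite("pics/"+n,cv2.resize(f,None,fx=k,fy=k,interpolation=cv2.INTER_CUBIC))
E
python3 - <<'E'
from h import *
for n in("top","side"):
    p=snapshot(n);save(p,n+"0.png")
    for t in("cap_grip","tub_mouth","narrow_mid","tray_in"):
        for f,fn in(("mark",mark_of),("sil",silhouettes)):
            try:
                for r in fn(p,t):
                    u,v=r["location"];o=""
                    if f=="sil":
                        c=cloud(p,r["region"]);o=(len(c),c.min(0).round(3),c.max(0).round(3))if len(c) else ""
                    else:
                        z=dict(cap_grip=.104,tub_mouth=.107,narrow_mid=.045,tray_in=.005)[t];o=world(p,u,v,z=z).round(3)
                    print(n,t,f,round(r["p"],2),int(u),int(v),o)
            except Exception as e: print(n,t,f,e)
s=get_state();print(s)
E
```

```text
top cap_grip mark 0.93 338 145 [ 0.544 -0.03   0.104]
top cap_grip mark 0.9 301 206 [0.409 0.046 0.104]
top cap_grip sil 0.92 336 146 (601, array([ 0.513, -0.059,  0.068]), array([0.566, 0.006, 0.115]))
top cap_grip sil 0.56 300 206 (534, array([ 0.386,  0.025, -0.005]), array([0.458, 0.081, 0.045]))
top tub_mouth mark 0.83 338 150 [ 0.532 -0.029  0.107]
top tub_mouth sil 0.91 333 164 (971, array([ 0.483, -0.071, -0.003]), array([0.61 , 0.021, 0.114]))
top narrow_mid mark 0.52 336 146 [ 0.56  -0.027  0.045]
top narrow_mid sil 0.9 224 152 (999, array([ 0.508,  0.197, -0.004]), array([0.594, 0.29 , 0.101]))
top tray_in mark 0.75 445 166 [ 0.531 -0.296  0.005]
top tray_in mark 0.74 422 278 [ 0.263 -0.233  0.005]
top tray_in sil 0.93 445 163 (4785, array([ 0.457, -0.385, -0.005]), array([ 0.64 , -0.203,  0.02 ]))
top tray_in sil 0.84 421 279 (5487, array([ 0.175, -0.314, -0.002]), array([ 0.351, -0.135,  0.018]))
side cap_grip mark 0.7 296 191 [ 0.392 -0.033  0.104]
side cap_grip mark 0.66 370 175 [ 0.537 -0.03   0.104]
side cap_grip sil 0.83 372 180 (822, array([ 0.512, -0.063, -0.001])
[... 785 characters left out ...]
array([ 0.348, -0.137,  0.018]))
{'time_s': 0.9, 'qpos': array([5.72609944e+01, 1.48153566e+01, 1.23239335e+00, 7.64133220e+01,
       1.00080999e-03, 8.12567150e+01]), 'qd': array([ 0.01914793, -0.01429212,  0.01417547,  0.01048677, -0.04750449,
        0.12099711]), 'tau': array([ 1.02695361e-03, -5.55368185e+01,  3.44731843e+01,  1.38530802e-03,
       -2.21049791e-04, -9.64208255e-06]), 'ee_pos': array([0.22367372, 0.50247722, 0.25629504]), 'eef_rot': array([ 1.79996176e+02, -4.24520412e-04,  1.56004279e+02]), 'contact_force': array([ 0.27704757, -0.03070675,  0.51298104]), 'wrist_torque': array([-0.07294538, -0.00185545, -0.01627472]), 'finger_force': 0.0, 'opening': 0.0849544666195923}
```

View pics/top0.png

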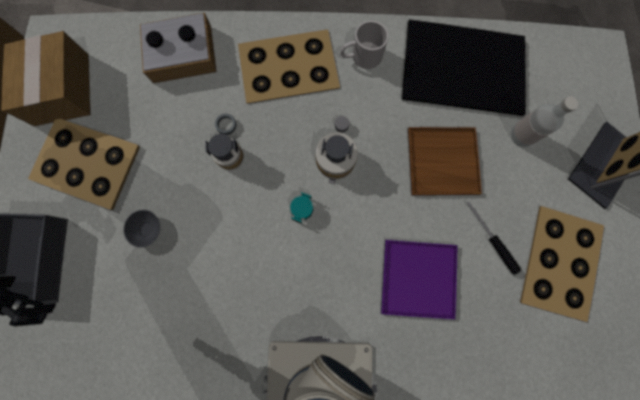

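View pics/side0.png

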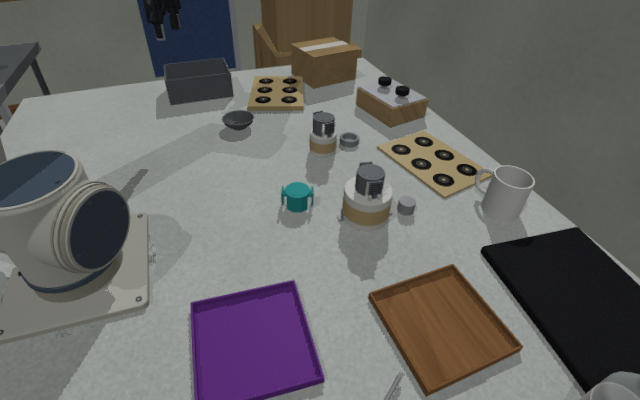

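Run:
```python
from h import *
p=snapshot("top");save(p,"crop_top.png",(270,100,400,190),6)
np.save("d.npy",p["range_z"])
u0,u1,v0,v1=310,365,125,175
m=np.zeros((400,640),bool);m[v0:v1,u0:u1]=1
c=cloud(p,m);t=c[c[:,2]>.095]
print("top",len(t),t.mean(0),t.min(0),t.max(0),np.median(t[:,2]))
r=cv2.minAreaRect((t[:,:2]*1000).astype(np.float32));print(r)
q=snapshot("side")
m=np.zeros((400,640),bool);m[140:260,310:420]=1
c=cloud(q,m)
for lo,hi in((.105,.12),(.075,.1),(.02,.06)):
    t=c[(c[:,2]>lo)&(c[:,2]<hi)&(np.hypot(c[:,0]-.54,c[:,1]+.03)<.07)];print(lo,len(t),t.min(0).round(3),t.max(0).round(3),t.mean(0).round(3))
save(q,"crop_side.png",(310,130,430,250),5)
```

```text
top 582 [ 0.53746715 -0.0264211   0.11045022] [ 0.5125655  -0.06102067  0.09553925] [0.5664247  0.00778587 0.11554397] 0.11141082806037239
((539.468994140625, -26.7728271484375), (66.73344421386719, 53.750083923339844), 81.69795227050781)
0.105 501 [ 0.513 -0.063  0.105] [0.566 0.005 0.114] [ 0.537 -0.032  0.111]
0.075 284 [ 0.512 -0.065  0.075] [ 0.565 -0.015  0.1  ] [ 0.527 -0.047  0.087]
0.02 732 [ 0.491 -0.078  0.02 ] [ 0.609 -0.004  0.06 ] [ 0.519 -0.061  0.04 ]
```

View crop.

Top picture: the wide tub with its grey cap is at (338,148) and the narrow tub with the same cap at (224,150). A turquoise look-alike cap is at (301,207), the wooden tray at (445,162) and a purple tray at (421,279). The side picture agrees: wide tub (368,195), narrow (322,133), wooden tray (443,325). The wide tub at (338,148) is the one meant, because its body is clearly wider than its cap. I'll confirm the tab direction in the crop.

View pics/crop_top.png

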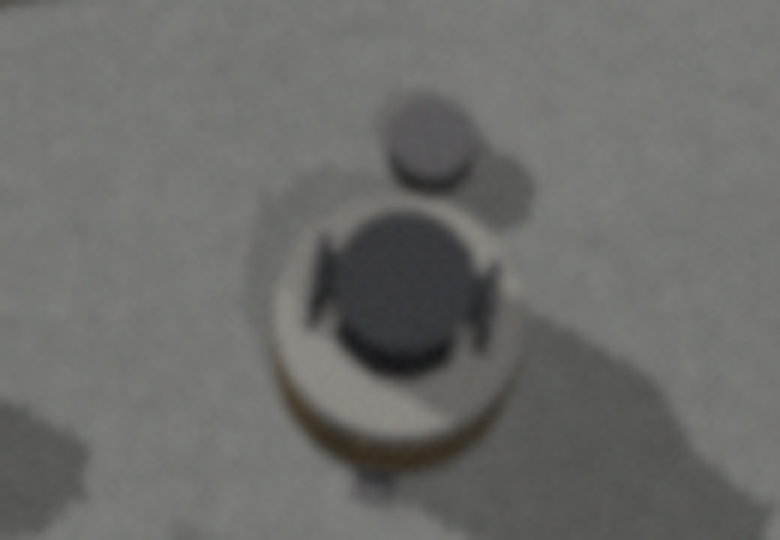

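View pics/crop_side.png

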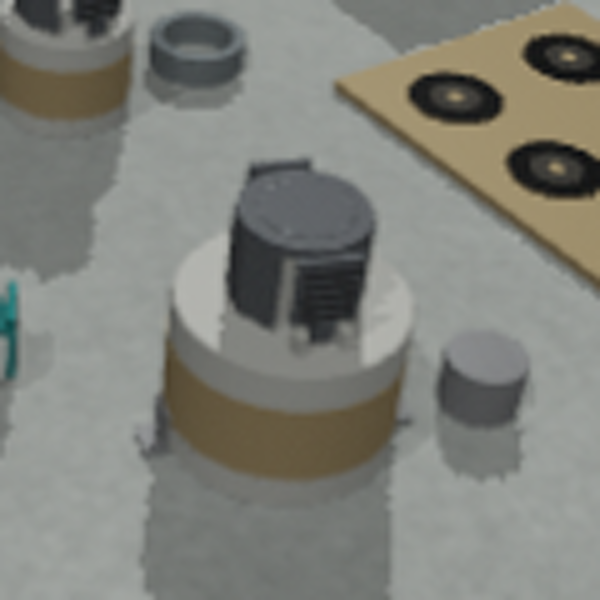

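Run:
```python
from h import *
p=snapshot("top")
m=np.zeros((400,640),bool);m[120:180,305:370]=1
c=cloud(p,m);t=c[c[:,2]>.085]
top=t[t[:,2]>.107]
o=np.array([.5395,-.028])
a=np.degrees(np.arctan2(t[:,1]-o[1],t[:,0]-o[0]));r=np.hypot(t[:,0]-o[0],t[:,1]-o[1])
for k in range(-180,180,10):
    s=(a>=k)&(a<k+10)
    if s.any(): print(k,round(r[s].max()*1000,1),t[s][r[s].argmax()].round(3))
# gripper move: from commanded state
s=get_state();print(s["ee_pos"],s["eef_rot"])
```

```text
-180 27.5 [ 0.512 -0.03   0.095]
-170 26.1 [ 0.514 -0.035  0.111]
-160 25.9 [ 0.516 -0.038  0.099]
-150 26.3 [ 0.519 -0.044  0.105]
-140 25.4 [ 0.521 -0.045  0.09 ]
-130 33.5 [ 0.522 -0.057  0.109]
-120 33.8 [ 0.523 -0.058  0.098]
-110 32.5 [ 0.53  -0.059  0.105]
-100 30.9 [ 0.535 -0.058  0.113]
-90 33.2 [ 0.545 -0.061  0.11 ]
-80 33.3 [ 0.546 -0.061  0.112]
-70 24.7 [ 0.551 -0.05   0.11 ]
-60 25.1 [ 0.555 -0.048  0.111]
-50 24.6 [ 0.557 -0.045  0.112]
-40 25.5 [ 0.561 -0.041  0.112]
-30 25.4 [ 0.562 -0.039  0.109]
-20 25.2 [ 0.564 -0.035  0.111]
-10 26.8 [ 0.566 -0.03   0.11 ]
0 26.3 [ 0.566 -0.026  0.111]
10 27.7 [ 0.566 -0.022  0.109]
20 26.6 [ 0.563 -0.015  0.112]
30 26.1 [ 0.561 -0.013  0.111]
40 27.2 [ 0.559 -0.009  0.11 ]
50 26.9 [ 0.556 -0.007  0.111]
60 36.2 [0.556 0.004 0.11 ]
70 34.6 [0.546 0.006 0.107]
80 34.0 [0.542 0.006 0.111]
90 36.3 [0.533 0.008 0.097]
100 34.6 [0.531 0.006 0.104]
110 28.5 [ 0.525 -0.003  0.094]
120 27.4 [ 0.524 -0.005  0.106]
130 27.0 [ 0.522 -0.008  0.106]
140 27.3 [ 0.516 -0.014  0.111]
150 27.9 [ 0.515 -0.015  0.091]
160 26.5 [ 0.514 -0.021  0.096]
170 26.4 [ 0.513 -0.028  0.092]
[0.22365258 0.50245802 0.25627382] [-1.79998646e+02  4.81945766e-04  1.56006446e+02]
```

The crops confirm it: the cap sits on the wide tub with grey spring tabs at left and right. They lie along a line at about 82° (cap yaw about -8°), centred at (0.539, -0.027), with the top at z = 0.112 as expected. I'll go above it.

```bash
python3 -m pendant '[[-0.988,-0.697,0,0,0,0,85],[-0.988,-0.697,0,0,0,0,85],[-0.988,-0.697,0,0,0,0,85],[-0.988,-0.697,0,0,0,0,85],[-0.988,-0.697,0,0,0,0,85],[-0.988,-0.697,0,0,0,0,85],[-0.988,-0.697,0,0,0,0,85],[-0.988,-0.697,0,0,0,0,85],[-0.988,-0.697,0,0,0,0,85],[-0.988,-0.697,0,0,0,0,85],[-0.988,-0.697,0,0,0,0,85],[-0.988,-0.697,0,0,0,0,85],[-0.988,-0.697,0,0,0,0,85],[-0.988,-0.697,0,0,0,0,85],[-0.988,-0.697,0,0,0,0,85],[-0.988,-0.697,0,0,0,0,85],[-0.988,-0.697,0,0,0,0,85],[0,0,0,0,0,-0.14,85],[0,0,0,0,0,-0.14,85],[0,0,0,0,0,0,85]]' 20
python3 -c "
from bench import *
s=get_state();print(s['ee_pos'],s['eef_rot'],s['qpos'],manip.tip_reach)"
```

```text
time_s: 3.55
ee_pos: [0.5394, -0.0273, 0.2562]
eef_rot: [180.0, -0.0, 172.0]
contact_force: [0.0, 0.3, -0.7]
opening: 0.0852
finger_force: 0.0
[ 0.53944952 -0.02731216  0.25619532] [ 1.79997548e+02 -8.59985941e-03  1.71980006e+02] [-1.18030635e+01  1.38557191e+01 -9.43827133e-02  7.60586411e+01
  1.87918833e-03 -3.78306937e+00] 0.025
```

```bash
python3 -m pendant '[[0,0,0.8,0,0,0,85],[0,0,0.8,0,0,0,85],[0,0,0.8,0,0,0,85],[0,0,0.8,0,0,0,85],[0,0,0.6,0,0,0,85],[0,0,0.6,0,0,0,85],[0,0,0.47,0,0,0,85],[0,0,0,0,0,0,85]]' 20
python3 - <<'E'
from h import *
q=snapshot("side");save(q,"grip1.png",(290,80,450,220),5)
E
```

```text
time_s: 4.55
ee_pos: [0.539, -0.027, 0.1094]
eef_rot: [180.0, -0.1, 172.0]
contact_force: [-0.5, 0.2, 0.1]
opening: 0.085
finger_force: 0.0
```

View pics/grip1.png

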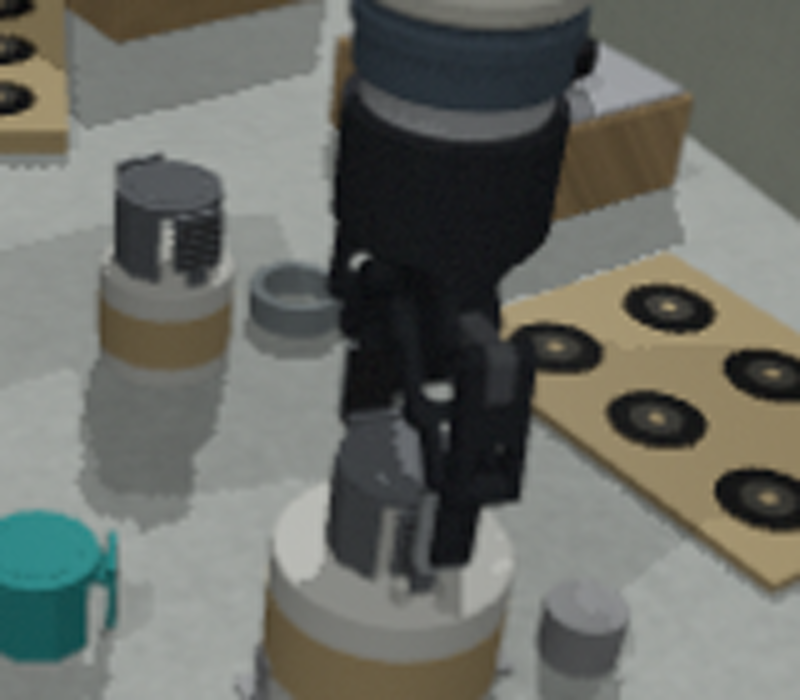

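The picture shows the open fingers straddling the cap (tub at crop (390,540)), with the near finger facing the ribbed tab at (420,520). I'll squeeze with 20 N.

```bash
python3 -m pendant '[[0,0,0,0,0,0,66],[0,0,0,0,0,0,58],[0,0,0,0,0,0,45],[0,0,0,0,0,0,45],[0,0,0,0,0,0,45],[0,0,0,0,0,0,45]]' 20
python3 -c "
from bench import *
s=get_state();print(s['contact_force'],s['wrist_torque'],s['opening'],s['finger_force'])"
```

```text
time_s: 5.35
ee_pos: [0.5401, -0.0272, 0.1118]
eef_rot: [180.0, 0.2, 172.0]
contact_force: [-1.4, 0.6, 9.7]
opening: 0.0532
finger_force: 19.5
[-1.3686802   0.62241388  9.68333373] [ 0.35151512  0.34295717 -0.00897117] 0.053189250755550165 19.521905779838562
```

```bash
python3 -m pendant '[[0,0,-0.07,0,0,0,45],[0,0,0,0,0,0.05,45],[0,0,0,0,0,0.12,45],[0,0,0,0,0,0.15,45],[0,0,0,0,0,0.15,45],[0,0,0,0,0,0.15,45],[0,0,0,0,0,0.15,45],[0,0,0,0,0,0.15,45],[0,0,0,0,0,0.15,45],[0,0,0,0,0,0.15,45],[0,0,0,0,0,0.15,45],[0,0,0,0,0,0.12,45],[0,0,0,0,0,0,45],[0,0,0,0,0,0,45]]' 20
python3 - <<'E'
from h import *
s=get_state();print(s['contact_force'],s['wrist_torque'],s['opening'],s['qpos'])
q=snapshot("side");save(q,"turn1.png",(320,100,440,220),5)
E
```

```text
time_s: 7.1
ee_pos: [0.5395, -0.0272, 0.1123]
eef_rot: [180.0, 0.0, 86.8]
contact_force: [0.5, -0.6, -0.3]
opening: 0.0529
finger_force: 21.5
[ 0.48325741 -0.6359458  -0.25129758] [0.0042758  0.04663739 0.01677997] 0.052892556521490025 [-1.17916959e+01  1.86057492e+01 -1.52967766e+01  5.60936568e+01
 -3.40666175e-03  8.13862386e+01]
```

View pics/turn1.png

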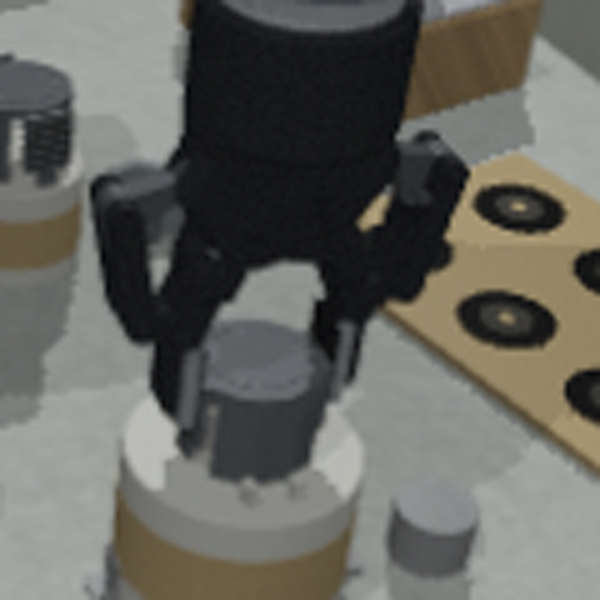

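The cap (crop (262,400)) has turned with the fingers and its tabs are under the pads. Next I'll lift gently.

```bash
python3 -m pendant '[[0,0,-0.1,0,0,0,45],[0,0,-0.2,0,0,0,45],[0,0,0,0,0,0,45]]' 20
```

```text
time_s: 7.52
ee_pos: [0.5398, -0.0273, 0.122]
eef_rot: [179.9, 0.0, 86.7]
contact_force: [-0.2, 0.3, 0.0]
opening: 0.0526
finger_force: 21.5
```

```bash
python3 -m pendant '[[0,0,-0.5,0,0,0,45],[0,0,-0.7,0,0,0,45],[0,0,-0.8,0,0,0,45],[0,0,-0.6,0,0,0,45],[-0.5,0.04,0,0,0,0,45],[-0.88,0.063,0,0,0,0,45],[-0.88,0.063,0,0,0,0,45],[-0.88,0.063,0,0,0,0,45],[-0.88,0.063,0,0,0,0,45],[-0.88,0.063,0,0,0,0,45],[-0.88,0.063,0,0,0,0,45],[-0.88,0.063,0,0,0,0,45],[-0.88,0.063,0,0,0,0,45],[-0.88,0.063,0,0,0,0,45],[-0.4,0.03,0,0,0,0,45],[0,0,0,0,0,0,45]]' 20
python3 - <<'E'
from h import *
q=snapshot("side");save(q,"tray1.png",(300,60,560,400),1.76)
r=silhouettes(q,"cap_grip")
for k in r:
    c=cloud(q,k["region"]);print(k["p"],k["location"],np.percentile(c,[2,50,98],axis=0).round(3))
m=np.zeros((400,640),bool);m[260:400,365:525]=1
c=cloud(q,m);f=c[(abs(c[:,0]-.544)<.05)&(abs(c[:,1]+.292)<.05)&(c[:,2]<.02)];print("floor",np.median(f[:,2]))
t=c[(c[:,2]>.012)&(c[:,2]<.02)];print(t.min(0),t.max(0),cv2.minAreaRect((t[:,:2]*1000).astype(np.float32)))
E
```

```text
time_s: 9.52
ee_pos: [0.543, -0.2932, 0.1988]
eef_rot: [-180.0, -0.0, 86.6]
contact_force: [0.1, -0.1, 0.1]
opening: 0.0528
finger_force: 21.5
0.67 [296.0, 197.1] [[ 0.385  0.023 -0.   ]
 [ 0.413  0.036  0.035]
 [ 0.446  0.07   0.041]]
0.66 [482.5, 251.2] [[ 0.515 -0.32  -0.   ]
 [ 0.537 -0.308  0.197]
 [ 0.671 -0.195  0.2  ]]
floor 0.003790540323906799
[ 0.40340013 -0.38063479  0.01201345] [ 0.75267765 -0.20511388  0.01996134] ((577.6322021484375, -291.9388427734375), (352.46826171875, 171.74644470214844), 1.565727949142456)
```

View pics/tray1.png

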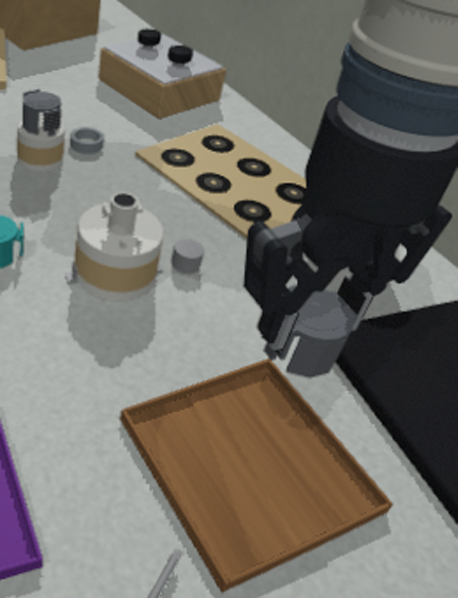

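The cap (crop (318,335)) is held upright over the tray, the tub's neck is bare (crop (122,205)), and the narrow tub is untouched. Now I'll lower it.

```bash
python3 -m pendant '[[0,0,0.6,0,0,0,45],[0,0,0.8,0,0,0,45],[0,0,0.8,0,0,0,45],[0,0,0.8,0,0,0,45],[0,0,0.8,0,0,0,45],[0,0,0.6,0,0,0,45],[0,0,0.4,0,0,0,45],[0,0,0.15,0,0,0,45],[0,0,0.07,0,0,0,45],[0,0,0,0,0,0,45]]' 20
```

```text
time_s: 10.88
ee_pos: [0.5434, -0.2926, 0.0491]
eef_rot: [180.0, 0.0, 86.7]
contact_force: [-0.6, -0.4, -0.1]
opening: 0.053
finger_force: 21.5
```

```bash
python3 -m pendant '[[0,0,0.05,0,0,0,45],[0,0,0.05,0,0,0,45],[0,0,0,0,0,0,45]]' 20;  python3 -m pendant '[[0,0,0.05,0,0,0,45],[0,0,0,0,0,0,45]]' 20
```

```text
time_s: 11.25
ee_pos: [0.5431, -0.2925, 0.0456]
eef_rot: [-180.0, -0.0, 86.7]
contact_force: [-0.1, -0.3, -0.9]
opening: 0.0528
finger_force: 21.5
time_s: 11.5
ee_pos: [0.5432, -0.2925, 0.0442]
eef_rot: [180.0, 0.0, 86.7]
contact_force: [0.5, 0.2, -1.3]
opening: 0.0526
finger_force: 21.5
```

```bash
python3 -m pendant '[[0,0,0.05,0,0,0,45],[0,0,0,0,0,0,45]]' 20
```

```text
time_s: 11.75
ee_pos: [0.5432, -0.2925, 0.044]
eef_rot: [180.0, 0.0, 86.7]
contact_force: [-3.1, 2.2, 11.8]
opening: 0.0526
finger_force: 25.4
```

Contact with the floor: 12 N. I'll open slowly, then rise.

```bash
python3 -m pendant '[[0,0,-0.03,0,0,0,54],[0,0,0,0,0,0,58],[0,0,0,0,0,0,62],[0,0,0,0,0,0,66],[0,0,0,0,0,0,75],[0,0,0,0,0,0,85],[0,0,0,0,0,0,85],[0,0,0,0,0,0,85],[0,0,0,0,0,0,85],[0,0,-0.3,0,0,0,85],[0,0,-0.6,0,0,0,85],[0,0,-0.9,0,0,0,85],[0,0,-0.9,0,0,0,85],[0,0,-0.9,0,0,0,85],[0,0,-0.9,0,0,0,85],[0,0,-0.9,0,0,0,85],[0,0,0,0,0,0,85]]' 20
python3 - <<'E'
from h import *
q=snapshot("side");save(q,"end.png",(300,60,560,400),1.76)
for k in silhouettes(q,"cap_grip"):
    c=cloud(q,k["region"]);print(k["p"],k["location"],np.percentile(c,[2,50,98],axis=0).round(3))
E
```

```text
time_s: 13.88
ee_pos: [0.5439, -0.2929, 0.2084]
eef_rot: [179.8, 0.1, 86.7]
contact_force: [-0.2, -1.4, -1.0]
opening: 0.0851
finger_force: 0.0
0.97 [294.8, 197.2] [[ 0.385  0.023 -0.001]
 [ 0.412  0.038  0.037]
 [ 0.446  0.088  0.041]]
0.56 [444.2, 313.4] [[ 0.509 -0.318  0.004]
 [ 0.535 -0.298  0.043]
 [ 0.573 -0.27   0.046]]
```

View pics/end.png

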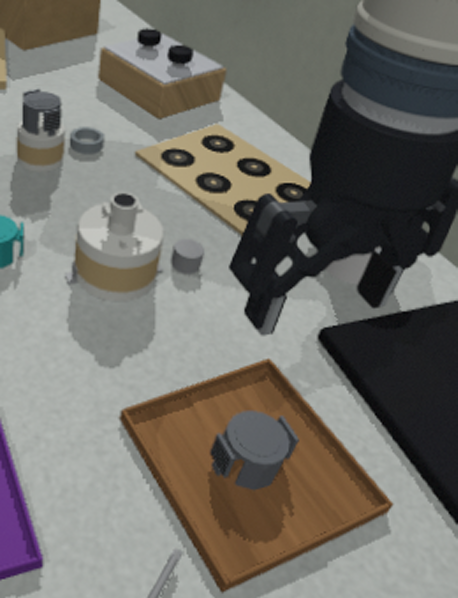

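The cap stands upright in the middle of the tray (crop (255,445), top at z ≈ 0.045). It is released and the gripper is clear.

```bash
python3 -c "
from bench import *
print(hand_in())"
```

```text
the job is handed in; nothing more can be done
None
```

The wide tub is open and its cap stands upright, released, near the middle of the wooden tray; the narrow tub was left alone and the job is handed in, but hand_in() returned no verdict.

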